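Roll the galvanised tube into its stock bay

ROBOT

A 6-joint arm with a two-finger parallel gripper is mounted at the origin on the work surface. World frame = base frame: x ahead of the robot, y to its left, z up, the work surface at z = 0. Lengths are in m, angles in degrees, forces in N, time in s.
With the tool pointing down it reaches from about 0.275 to 0.875 m from the base axis. Payload 12.5 kg.
Tool frame: the origin (TCP) lies at the very end of the fingers, on their centre line; the grasp point (between the pads) lies ctrl.tcp_to_grasp behind it (ctrl.tcp_to_grasp is the distance from the TCP to the grasp point, in m); z points along the fingers, y is the line along which they close (so a half turn about z gives the same grasp; the last joint's range is limited). The gripper opens to 85 mm and grips with 20 to 120 N. Pads are 22 mm wide; open, the fingers measure 114 mm over their backs; the gripper's body (76 mm by 85 mm) begins 54 mm behind the grasp point. The pads swing forward as they close: fully open they stand 13 mm farther back than shut.
Start: joints at [67.804, 20.094, 94.641, -0, 65.266, -4.847], TCP at [0.164, 0.525, 0.231] pointing down, gripper open.
Joint ranges: [-157.81, 157.81], [-45, 120.19], [0.68, 151.7], [-89.99, 269.99], [4.06, 180], [-164.3, 164.3]. Speed limits (degrees/s): [127.2, 127.2, 159.86, 180, 180, 180].

INTERFACE

Orientations are given as [roll, pitch, yaw] about the fixed x, y, z axes, in that order (R = Rz(yaw) Ry(pitch) Rx(roll)).
In Python, from cell import ctrl gives the robot as it stands.
- The arm moves only by the tool drive_tool, never from a script. Its argument "rows" is one flat list of numbers, 7 for each row, row after row: the finger opening in mm, from 0 to 85.4, then the shift along the tool's x, y, z in mm, then the turn, a rotation vector about the tool's x, y, z in rad. In form: [gripper, x, y, z, ax, ay, az, gripper, x, y, z, ax, ay, az, ...]. A call has 1 to 8 rows; each row shifts and turns the commanded pose from where the row before left it, along the tool's axes as they then stand; what a row does not reach is not made up. A row lasts 1/8 s, in which the tool goes at most 62.5 mm and 10.7 degrees, less where a joint would pass 70% of its speed; a pose out of reach is approached as far as the arm can. A call with a gripper value outside its range is refused whole. The fingers move at their own pace and stop on an object; the grip force is fixed at half the most. Time passes only in rows, so rows that do not move let the fingers close. It gives the time, the measured TCP pose, the force, the opening and the grip force at its end, in the units of the state.
- ctrl.state(): the state, without advancing time (a new reading comes with each control period).
- ctrl.capture(name): name is "scene" or "top"; returns (picture, depth): 480x640x3 uint8, red, green, blue; 480x640 float32, m along the optical axis (not along the pixel's ray), 0 where there is no reading.
- ctrl.get_calibration(name): a dict with "vertical_fov" (degrees; the focal length in pixels is half the picture's height over the tangent of half this angle, whatever the lens; pixels are square), "cx", "cy" (the principal point, pixels), "world_from_camera" (4x4, takes a point from camera to world coordinates). Camera axes: x right, y up, looking along -z (the intrinsics and any distortion apply to the point x, -y, -z); pixel columns grow to the right and rows downward; lengths in m; the calibration is good to about 2 mm. A picture is of the moment at which its call begins. get_calibration takes no time and is no camera call.
- ctrl.finish_job(): hands the job in; it is judged then, once.
Trained networks look in the newest picture that a camera, given by its name, has taken for a name from the list of things; names that differ only in an ending like _2 or _b are one class to them, and where a whole thing is asked for, a point or a joint stands for the part that bears it (a point fixed in the world has none). Each returns a list of dicts, best first, with "confidence" (0 to 1); they miss things now and then, are a little off and sometimes report something else, mostly with a low value. They report only what shows in the picture. A call takes as long as a camera call. They do not tell look-alikes from the thing itself.
- ctrl.regions_of(camera, thing): "mask" (480x640 bool, what is visible of it) and "pixel" ([row, column] in pixels, amid what is visible of it).
The state is a dict: "time_s": time; "q": joint angles; "qvel": joint speeds; "effort": joint torques, N m; "ee_pos": TCP position; "tcp_rot": TCP orientation; "contact_force": force on the tool from outside, world axes, zero at the start; "torque": the same for the moment, N m; "width": opening from 0.0 (shut) to 1.0 (fully open); "gripper_force": force on a finger pad.
Only numpy, scipy, OpenCV 4.12 (cv2) and the standard library are available. Lean on these libraries where they do the work, as an engineer would, in place of code of your own. Each camera call takes 0.05 s, during which the arm holds its last target. There are 200 camera calls.

TASK

The galvanised tube offcut belongs in the taped stock bay that has the zinc end cap at its far end. Its sawn ends are sharp, so don't take hold of it or shove it from the side: press your fingertips on its top and roll it across the bench, stroke by stroke, until it lies still in that bay, wholly between the bay's two tapes and not on them, then take your hand away. Don't pick it up or drag it along, and leave the fittings and the nut driver where they are.

Things in the scene. Friction and masses are not known exactly. Their poses are not given: they have to be found in the camera images.
- tube: galvanised steel tube offcut, dull grey, 76 mm outside diameter, 150 mm long, about 0.55 kg, lying on the bench on its side. Origin on its axis at mid-length (38 mm above the bench, top at 76 mm); x along the tube, away from the robot; y and z turn with it as it rolls (z is up at the start). It rolls freely but, let go at 0.1 m/s, stops within about 30 mm
- tube_end_near (a point): centre of the tube's end nearer the robot, on its axis (75 mm from the middle)
- tube_end_far (a point): centre of the tube's end farther from the robot, on its axis (75 mm from the middle)
- zinc_cap: grey zinc end cap, 58 mm diameter, 33 mm high, standing loose on the bench at the far end of one of the three bays; it marks the bay the tube belongs in. Origin at the centre of its underside
- copper_union: copper union standing loose on end in the far end of another bay, 50 mm wide, 74 mm high. Origin at the centre of its underside
- drain_cock: brass drain cock standing loose on its inlet in the far end of the remaining bay, 66 mm high, hose tail 44 mm along its x axis. Origin at the centre of its underside
- nut_driver: nut driver with red handle lying loose beyond the tube, 30 mm thick, 204 mm long in all. Origin on the bench under the place where handle and shaft meet; x along the shaft towards the socket (106 mm), handle 98 mm the other way
- bays: three stock bays side by side, marked on the bench by yellow tapes 19 mm wide, 140 mm apart between centre lines (121 mm clear); tapes run from x = -170 to +220 mm, flat, no hindrance to rolling. Origin on the bench, on the middle bay's centre line; x along the bays away from the robot, y across them to the left. The fittings stand at about x = +165 mm. The tube starts right of all three bays, nearly parallel to them
- bay_right (a point): right bay, as seen from the robot: point on the bench on its centre line, abreast of where the tube should lie. x along the bay, away from the robot; y across it, to the left. Centre lines of its two tapes at y = -70 and +70 mm, 121 mm clear between them
- bay_middle (a point): middle bay, as seen from the robot: point on the bench on its centre line, abreast of where the tube should lie. x along the bay, away from the robot; y across it, to the left. Centre lines of its two tapes at y = -70 and +70 mm, 121 mm clear between them
- bay_left (a point): left bay, as seen from the robot: point on the bench on its centre line, abreast of where the tube should lie. x along the bay, away from the robot; y across it, to the left. Centre lines of its two tapes at y = -70 and +70 mm, 121 mm clear between them
Mind the look-alikes: they are no part of the job. Of the things shaped like the zinc_cap, the grey one is meant. Of the things shaped like the tube, the steel one is meant.

How it is judged:
By the outcome, as a careful person would: the job done as asked, in the order asked, and still so for the second after the job is handed in, with the robot touching nothing.
It also fails if it takes over 61 s, if anything falls off the work surface, if the arm or the gripper's body presses on something with over 40 N, if the wrist force passes 120 N, or if a joint passes its speed limit or range.

## Working session

There is one attempt and no reset: what is moved stays moved. The work goes in short steps, Python scripts to look and compute and a tool call to move; the robot and the scene stay as the last step left them, time stands still between calls to the robot, and variables do not carry over. Pictures are saved under pics/ and viewed, at most 10 in all, crops included, and the job is handed in when it is done.

Besides the shell and the picture viewer there is one more tool, called as name(argument=value, ...), one argument or row to a line, values as JSON. drive_tool: Moves the arm, as the interface text tells. Its arguments: {"type":"object","properties":{"rows":{"type":"array","items":{"type":"number"}}},"required":["rows"]}

```bash
mkdir -p pics; cat > h.py <<'E'
import numpy as np, cv2
from cell import ctrl
def cap(n):
    p,d=ctrl.capture(n); return p,d
def world(n,rc,d):
    c=ctrl.get_calibration(n); f=240/np.tan(np.radians(c["vertical_fov"]/2))
    r,k=np.asarray(rc[0],float),np.asarray(rc[1],float)
    P=np.stack([(k-c["cx"])/f*d,-(r-c["cy"])/f*d,-d,np.ones_like(d)])
    return (c["world_from_camera"]@P)[:3].T
def pts(n,mask,d):
    m=mask&(d>0); r,c=np.nonzero(m); return world(n,(r,c),d[m])
E
python3 - <<'E'
from h import *
print(ctrl.get_calibration("top"))
for n in("top","scene"):
    p,d=cap(n); cv2.imwrite(f"pics/{n}0.png",p[:,:,::-1])
    for t in("tube","zinc_cap","copper_union","drain_cock","nut_driver"):
        for r in ctrl.regions_of(n,t):
            q=pts(n,r["mask"],d)
            m=r["mask"]
            print(n,t,round(r["confidence"],2),np.round(r["pixel"]),m.sum(),np.round(np.median(q,0),3),np.round(q.min(0),3),np.round(q.max(0),3),np.median(p[m],0))
s=ctrl.state();print(s["time_s"],s["ee_pos"],s["tcp_rot"],s["width"])
E
```

```text
{'vertical_fov': 55.68716537914309, 'cx': 322.5194458054531, 'cy': 242.31795187096802, 'world_from_camera': array([[ 0.01920365,  0.98852777, -0.14981344,  0.46891853],
       [-0.99945251,  0.02301781,  0.02376696, -0.03430385],
       [ 0.02694268,  0.149275  ,  0.98842858,  0.91660377],
       [ 0.        ,  0.        ,  0.        ,  1.        ]])}
top tube 0.73 [294. 390.] 3301 [ 0.503 -0.189  0.069] [ 0.427 -0.245 -0.005] [ 0.592 -0.157  0.079] [120. 120. 114.]
top tube 0.63 [283. 477.] 3261 [ 0.523 -0.35   0.069] [ 0.446 -0.428 -0.004] [ 0.605 -0.309  0.079] [ 26. 111. 100.]
top zinc_cap 0.91 [171. 389.] 533 [ 0.751 -0.18   0.029] [ 0.73  -0.208  0.002] [ 0.777 -0.156  0.035] [178.  96. 115.]
top zinc_cap 0.64 [205. 317.] 617 [ 0.677 -0.04   0.028] [ 0.654 -0.068 -0.002] [ 0.707 -0.013  0.034] [124. 123. 117.]
top copper_union 0.96 [209. 174.] 565 [0.663 0.232 0.062] [ 0.645  0.213 -0.003] [0.696 0.256 0.078] [77. 41. 24.]
top drain_cock 0.57 [203. 238.] 358 [0.676 0.107 0.034] [ 0.66   0.091 -0.004] [0.711 0.135 0.067] [116.  84.  35.]
top nut_driver 0.59 [189. 454.] 885 [ 0.7
[... 694 characters left out ...]
_union 0.73 [357. 423.] 765 [0.679 0.239 0.055] [ 0.65   0.213 -0.004] [0.692 0.262 0.076] [115.  74.  54.]
scene drain_cock 0.9 [326. 359.] 567 [0.688 0.115 0.033] [ 0.646  0.083 -0.006] [0.717 0.139 0.067] [153. 119.  70.]
scene drain_cock 0.49 [318. 402.] 8679 [ 0.624  0.162 -0.001] [ 0.331 -0.129 -0.007] [0.746 0.326 0.003] [221. 216.  98.]
scene nut_driver 0.66 [187. 288.] 2531 [ 0.525 -0.183  0.063] [ 0.372 -0.272 -0.006] [ 0.585 -0.157  0.078] [153. 149. 141.]
scene nut_driver 0.58 [229. 176.] 830 [ 0.729 -0.325  0.018] [ 0.641 -0.405 -0.006] [ 0.772 -0.212  0.028] [181.  56.  52.]
0.6 [0.16399449 0.52497357 0.2312877 ] [1.79998904e+02 1.91928036e-03 1.62652797e+02] 1.0003345047165226
```

View pics/top0.png

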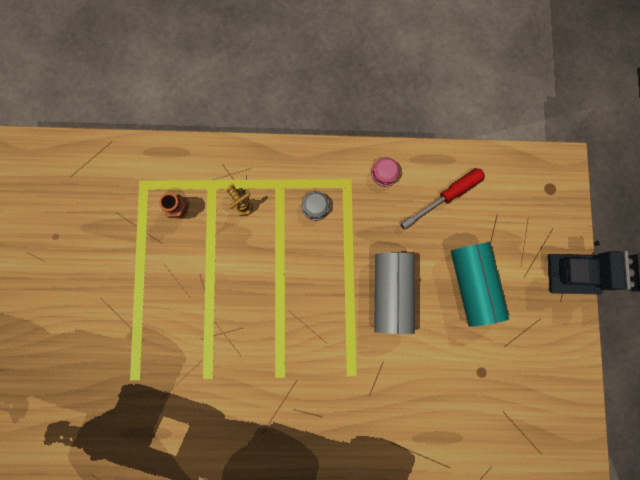

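View pics/scene0.png

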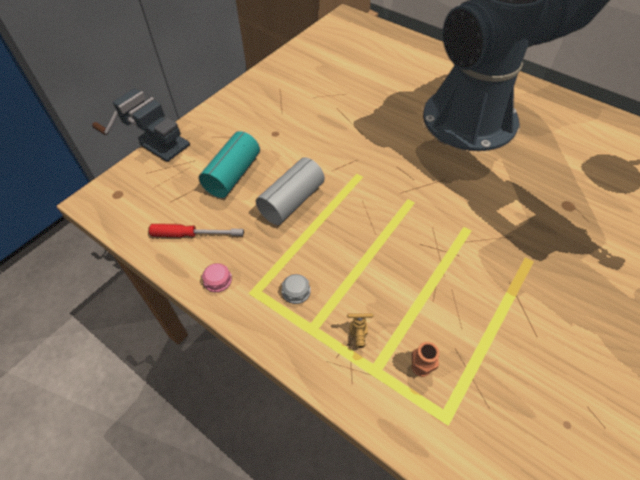

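Tube candidates in the top view are grey (row 294, col 390) and teal (283, 477). The grey one is meant because it is galvanised steel. Cap candidates are grey (205, 317), in the right bay, and pink (171, 389), outside the bays. The grey one is the zinc cap, so the target is the right bay. Next I'll confirm this in a crop and measure the tapes and tube axis.

```bash
cat >> h.py <<'E'
def look(name=None):
    p,d=cap("top")
    r,c=np.mgrid[:480,:640]; W=world("top",(r.ravel(),c.ravel()),d.ravel()).reshape(480,640,3)
    P=p.astype(int)
    yel=(P[:,:,0]>140)&(P[:,:,1]>140)&(P[:,:,2]<P[:,:,1]-80)&(abs(P[:,:,0]-P[:,:,1])<50)&(d>0)&(abs(W[:,:,2])<.015)
    best=None
    for q in ctrl.regions_of("top","tube"):
        m=q["mask"]&(d>0); col=np.median(p[m],0)
        if col.max()-col.min()<25 and best is None: best=(q["confidence"],m)
    if name: cv2.imwrite(name,p[:,:,::-1])
    return p,d,W,yel,best
def tube(W,best):
    # fit cylinder R=.038 lying on bench, using top points
    from scipy.optimize import least_squares
    Q=W[best[1]]; Q=Q[(Q[:,2]>.045)&(Q[:,2]<.085)]
    def res(a,z=False):
        y=a[0]+a[1]*(Q[:,0]-.51)
        return np.hypot((Q[:,1]-y)*np.cos(np.arctan(a[1])),Q[:,2]-a[2])-.038
    s=least_squares(res,[np.median(Q[:,1]),0,.038],loss="soft_l1",f_scale=.002)
    return s.x,np.percentile(Q[:,0],[1,99])
E
python3 - <<'E'
from h import *
p,d,W,yel,b=look()
print(b[0],tube(W,b))
for x0 in np.arange(.36,.72,.05):
    Q=W[yel&(abs(W[:,:,0]-x0)<.006)]; y=np.sort(Q[:,1]); g=np.split(y,np.nonzero(np.diff(y)>.03)[0]+1)
    print(round(x0,2),[(round(k.min(),3),round(k.mean(),3),round(k.max(),3)) for k in g if len(k)>5])
cv2.imwrite("pics/crop1.png",cv2.resize(p[140:390,260:540,::-1],None,fx=2.4,fy=2.4))
E
```

```text
0.96 (array([-0.19602773, -0.00948632,  0.03641311]), array([0.43231317, 0.57948262]))
0.36 [(np.float64(-0.127), np.float64(-0.117), np.float64(-0.107)), (np.float64(0.014), np.float64(0.023), np.float64(0.032)), (np.float64(0.154), np.float64(0.164), np.float64(0.173)), (np.float64(0.293), np.float64(0.303), np.float64(0.312))]
0.41 [(np.float64(-0.125), np.float64(-0.116), np.float64(-0.107)), (np.float64(0.016), np.float64(0.025), np.float64(0.034)), (np.float64(0.155), np.float64(0.164), np.float64(0.173)), (np.float64(0.295), np.float64(0.305), np.float64(0.314))]
0.46 [(np.float64(-0.122), np.float64(-0.113), np.float64(-0.104)), (np.float64(0.017), np.float64(0.026), np.float64(0.036)), (np.float64(0.158), np.float64(0.167), np.float64(0.176)), (np.float64(0.297), np.float64(0.307), np.float64(0.316))]
0.51 [(np.float64(-0.122), np.float64(-0.112), np.float64(-0.103)), (np.float64(0.019), np.float64(0.028), np.float64(0.037)), (np.float64(0.158), np.float64(0.168), np.float64(0.177)), (np.float64(0.299), np.float64(0.309), np.float64(0.319))]
0.56 [(np.float64(-0.119), np.flo
[... 179 characters left out ...]
0.311), np.float64(0.32))]
0.61 [(np.float64(-0.117), np.float64(-0.108), np.float64(-0.1)), (np.float64(0.022), np.float64(0.031), np.float64(0.041)), (np.float64(0.162), np.float64(0.172), np.float64(0.181)), (np.float64(0.302), np.float64(0.312), np.float64(0.323))]
0.66 [(np.float64(-0.116), np.float64(-0.107), np.float64(-0.097)), (np.float64(0.024), np.float64(0.033), np.float64(0.043)), (np.float64(0.164), np.float64(0.174), np.float64(0.184)), (np.float64(0.305), np.float64(0.314), np.float64(0.324))]
0.71 [(np.float64(-0.114), np.float64(-0.106), np.float64(-0.097)), (np.float64(0.025), np.float64(0.035), np.float64(0.044)), (np.float64(0.165), np.float64(0.251), np.float64(0.324))]
```

View pics/crop1.png

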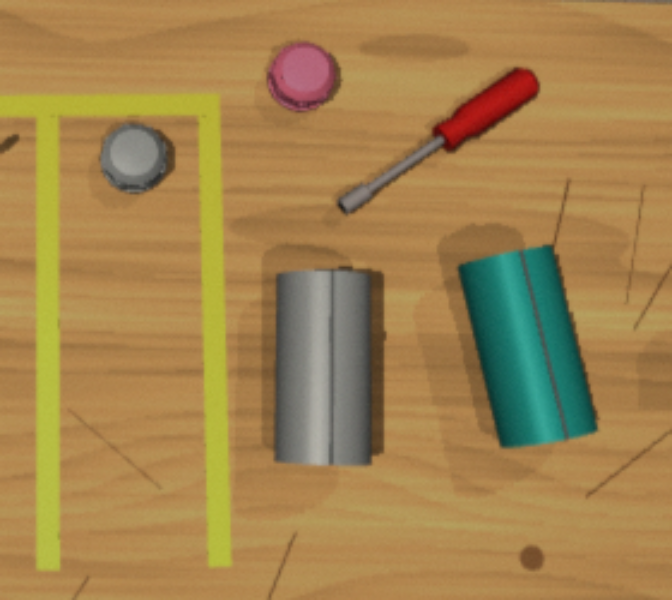

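The crop confirms both: the grey tube (about row 368, col 325 in the crop) is the galvanised one, and the grey cap (about 157, 135) stands in the right bay. At x≈0.51 the bay's clear span is y≈-0.103 to +0.019, so the centre is y≈-0.042. The tube axis is at y≈-0.196, so it has to roll about 153 mm.

drive_tool(
  rows=[0, 0, 0, 0, 0, 0, -0.152, 0, 0, 0, 0, 0, 0, -0.151, 0, -24, -52, 0, 0, 0, 0, 0, -24, -52, 0, 0, 0, 0, 0, -24, -52, 0, 0, 0, 0, 0, -24, -52, 0, 0, 0, 0, 0, -24, -52, 0, 0, 0, 0, 0, -24, -52, 0, 0, 0, 0],
)

```text
time_s: 1.7
ee_pos: [0.3085, 0.2114, 0.2316]
tcp_rot: [180.0, 0.0, -180.0]
contact_force: [0.4, 1.1, -0.3]
width: -0.001
gripper_force: 0.0
```

drive_tool(
  rows=[0, -24, -52, 0, 0, 0, 0, 0, -24, -52, 0, 0, 0, 0, 0, -24, -52, 0, 0, 0, 0, 0, -24, -52, 0, 0, 0, 0, 0, -24, -52, 0, 0, 0, 0, 0, -24, -52, 0, 0, 0, 0, 0, -24, -52, 0, 0, 0, 0, 0, -24, -52, 0, 0, 0, 0],
)

```text
time_s: 2.7
ee_pos: [0.5007, -0.2049, 0.2314]
tcp_rot: [-180.0, 0.0, 180.0]
contact_force: [0.1, 0.8, 1.1]
width: 0.003
gripper_force: 0.0
```

drive_tool(
  rows=[0, -5, -1, 60, 0, 0, 0, 0, 0, 0, 60, 0, 0, 0, 0, 0, 0, 30, 0, 0, 0, 0, 0, 0, 3, 0, 0, 0, 0, 0, 0, 2, 0, 0, 0],
)

```text
time_s: 3.32
ee_pos: [0.5054, -0.2041, 0.0767]
tcp_rot: [-180.0, 0.0, -180.0]
contact_force: [0.7, 0.2, -0.8]
width: 0.001
gripper_force: 0.0
```

drive_tool(
  rows=[0, 0, 0, 1, 0, 0, 0, 0, 0, 0, 1, 0, 0, 0, 0, 0, 0, 0, 0, 0, 0],
)

```text
time_s: 3.7
ee_pos: [0.5056, -0.2044, 0.0757]
tcp_rot: [-179.9, 0.1, -180.0]
contact_force: [-2.1, -0.7, 9.4]
width: -0.001
gripper_force: 4.7
```

drive_tool(
  rows=[0, 0, 4, 0, 0, 0, 0, 0, 0, 8, 0, 0, 0, 0, 0, 0, 8, 0, 0, 0, 0, 0, 0, 8, 0, 0, 0, 0, 0, 0, 8, 0, 0, 0, 0],
)

```text
time_s: 4.32
ee_pos: [0.5059, -0.1681, 0.0757]
tcp_rot: [-179.9, 0.1, -180.0]
contact_force: [-1.2, 0.3, 6.0]
width: -0.002
gripper_force: 3.0
```

```bash
python3 - <<'E'
from h import *
p,d,W,yel,b=look("pics/s1.png"); print(b and (b[0],tube(W,b)))
s=ctrl.state();print(s["ee_pos"],s["contact_force"])
E
```

```text
None
[ 0.50590447 -0.16766352  0.07568048] [-1.7498741  -0.63052825  7.88359301]
```

drive_tool(
  rows=[0, 0, 8, 0, 0, 0, 0, 0, 0, 6, -10, 0, 0, 0, 0, 0, 0, -20, 0, 0, 0, 0, 0, -20, 0, 0, 0, 0],
)

```text
time_s: 4.92
ee_pos: [0.5059, -0.174, 0.106]
tcp_rot: [-179.9, 0.1, -179.9]
contact_force: [-0.0, 0.8, -0.3]
width: 0.006
gripper_force: 0.0
```

```bash
python3 - <<'E'
from h import *
for n in ("top","scene"):
    p,d=cap(n); cv2.imwrite(f"pics/{n}1.png",p[:,:,::-1])
    for r in ctrl.regions_of(n,"tube"):
        m=r["mask"]&(d>0); q=pts(n,m,d); c=np.median(p[m],0)
        print(n,r["confidence"],r["pixel"],m.sum(),c,np.median(q,0))
        if c.max()-c.min()<35:
            W=np.zeros((480,640,3)); W[m]=q; print(tube(W,(1,m)))
E
```

```text
top 0.76 [261.3, 364.3] 334 [106. 103.  99.] [ 0.55980065 -0.13676951  0.06036838]
(array([-0.1667594 , -0.00923538,  0.03695089]), array([0.49509113, 0.58093938]))
top 0.59 [260.9, 489.0] 1284 [20. 78. 70.] [ 0.56441306 -0.37196183  0.07077573]
scene 0.91 [194.2, 299.3] 2520 [145. 143. 138.] [ 0.52642277 -0.15415347  0.06388671]
(array([-0.16720719, -0.00737996,  0.03575047]), array([0.43522316, 0.58317428]))
scene 0.73 [358.0, 423.5] 826 [131.  85.  60.] [0.67770958 0.23979067 0.05025085]
scene 0.57 [162.7, 229.2] 2235 [36. 86. 80.] [ 0.54817412 -0.34763448  0.06166005]
```

View pics/scene1.png

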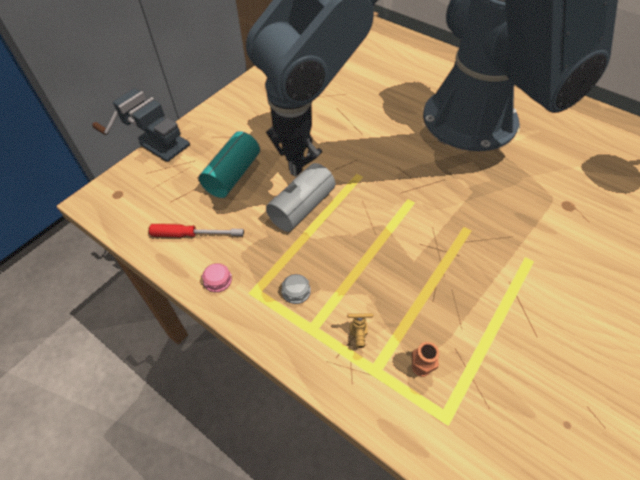

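The tube has rolled to y≈-0.167 with its heading unchanged. Next stroke.

drive_tool(
  rows=[0, 0, -7, 20, 0, 0, 0, 0, 0, 0, 9, 0, 0, 0, 0, 0, 0, 1, 0, 0, 0, 0, 0, 4, 0, 0, 0, 0, 0, 0, 9, 0, 0, 0, 0, 0, 0, 9, 0, 0, 0, 0, 0, 0, 9, 0, 0, 0, 0, 0, 0, 9, 0, 0, 0, 0],
)

```text
time_s: 6.12
ee_pos: [0.5051, -0.1408, 0.0758]
tcp_rot: [-180.0, -0.0, -180.0]
contact_force: [-8.6, 0.3, 20.7]
width: 0.001
gripper_force: 10.7
```

drive_tool(
  rows=[0, 0, 8, 0, 0, 0, 0, 0, 0, 5, -10, 0, 0, 0, 0, 0, 0, 0, -20, 0, 0, 0, 0, 0, -20, 0, 0, 0, 0, 0, 0, 0, 0, 0, 0, 0, 0, 0, 0, 0, 0, 0],
)

```text
time_s: 6.88
ee_pos: [0.5048, -0.1312, 0.1034]
tcp_rot: [169.3, -0.0, -180.0]
contact_force: [-0.9, -0.5, 0.1]
width: -0.0
gripper_force: 0.0
```

```bash
cat > t.py <<'E'
from h import *
p,d=cap("scene")
for r in ctrl.regions_of("scene","tube"):
    m=r["mask"]&(d>0); q=pts("scene",m,d); c=np.median(p[m],0)
    if c.max()-c.min()<25:
        W=np.zeros((480,640,3)); W[m]=q; print(r["confidence"],tube(W,(1,m)))
s=ctrl.state();print(s["time_s"],s["ee_pos"],s["tcp_rot"])
E
python3 t.py
```

```text
0.83 (array([-0.13864484, -0.00560911,  0.03567453]), array([0.43532087, 0.58325594]))
  return _methods._mean(a, axis=axis, dtype=dtype,
  ret = ret.dtype.type(ret / rcount)
Traceback (most recent call last):
  File "t.py", line 6, in <module>
    W=np.zeros((480,640,3)); W[m]=q; print(r["confidence"],tube(W,(1,m)))
                                                           ~~~~^^^^^^^^^
  File "h.py", line 30, in tube
    s=least_squares(res,[np.median(Q[:,1]),0,.038],loss="soft_l1",f_scale=.002)
ValueError: Initial guess is outside of provided bounds
```

A mistyped number tilted the tool by 10.7°. I'll undo that in free air and continue; the tube is at y≈-0.139.

drive_tool(
  rows=[0, 0, 0, 0, 0.187, 0, 0, 0, 0, -20, 0, 0, 0, 0, 0, 0, 0, 15, 0, 0, 0, 0, 0, 0, 10, 0, 0, 0, 0, 0, 0, 2, 0, 0, 0, 0, 0, 0, 0, 0, 0, 0],
)

```text
time_s: 7.72
ee_pos: [0.505, -0.1517, 0.0766]
tcp_rot: [179.9, -0.0, 180.0]
contact_force: [-1.0, -0.5, 0.1]
width: 0.0
gripper_force: 0.0
```

drive_tool(
  rows=[0, 0, 0, 2, 0, 0, 0, 0, 0, 4, 0, 0, 0, 0, 0, 0, 9, 0, 0, 0, 0, 0, 0, 10, 0, 0, 0, 0, 0, 0, 10, 0, 0, 0, 0, 0, 0, 10, 0, 0, 0, 0, 0, 0, 10, 0, 0, 0, 0, 0, 0, 5, -12, 0, 0, 0],
)

```text
time_s: 8.72
ee_pos: [0.5045, -0.0928, 0.0869]
tcp_rot: [179.9, -0.1, -180.0]
contact_force: [-0.3, 0.3, 0.1]
width: -0.0
gripper_force: 0.0
```

drive_tool(
  rows=[0, 0, 0, -18, 0, 0, 0, 0, 0, -20, 0, 0, 0, 0, 0, 0, 0, 0, 0, 0, 0, 0, 0, 0, 0, 0, 0, 0],
)

```text
time_s: 9.22
ee_pos: [0.5047, -0.114, 0.1045]
tcp_rot: [179.9, -0.1, 180.0]
contact_force: [-0.0, -0.6, 0.2]
width: 0.006
gripper_force: 0.0
```

```bash
sed -i 's/if c.max()-c.min()<25:/if c.max()-c.min()<35 and np.median(q[:,2])>.05 and abs(np.median(q[:,0])-.52)<.06:/' t.py; python3 t.py
```

```text
0.76 (array([-0.10102998, -0.00570046,  0.03570755]), array([0.43632137, 0.58378792]))
9.325 [ 0.50481563 -0.11361136  0.10456393] [ 1.79954518e+02 -4.63065236e-02 -1.79997726e+02]
```

drive_tool(
  rows=[0, 0, 0, 20, 0, 0, 0, 0, 0, 0, 8, 0, 0, 0, 0, 0, 0, 2, 0, 0, 0, 0, 0, 4, 0, 0, 0, 0, 0, 0, 9, 0, 0, 0, 0, 0, 0, 10, 0, 0, 0, 0, 0, 0, 10, 0, 0, 0, 0, 0, 0, 10, 0, 0, 0, 0],
)

```text
time_s: 10.32
ee_pos: [0.5051, -0.0704, 0.0759]
tcp_rot: [180.0, 0.0, -180.0]
contact_force: [-2.3, 0.2, 6.1]
width: -0.001
gripper_force: 3.2
```

drive_tool(
  rows=[0, 0, 5, 0, 0, 0, 0, 0, 0, 4, -12, 0, 0, 0, 0, 0, 0, -18, 0, 0, 0, 0, 0, -20, 0, 0, 0, 0, 0, 0, 0, 0, 0, 0, 0],
)

```text
time_s: 10.95
ee_pos: [0.5055, -0.0824, 0.1059]
tcp_rot: [180.0, 0.1, 179.9]
contact_force: [0.4, -0.6, -1.5]
width: 0.001
gripper_force: 0.0
```

```bash
python3 t.py
```

```text
0.75 (array([-0.07438953, -0.00389388,  0.03574479]), array([0.43692404, 0.58382087]))
11.05 [ 0.50511257 -0.08149477  0.10529758] [1.79966123e+02 8.93371115e-03 1.79979123e+02]
```

drive_tool(
  rows=[0, 0, -6, 20, 0, 0, 0, 0, 0, 0, 8, 0, 0, 0, 0, 0, 0, 2.5, 0, 0, 0, 0, 0, 4, 0, 0, 0, 0, 0, 0, 9, 0, 0, 0, 0, 0, 0, 9, 0, 0, 0, 0, 0, 0, 9, 0, 0, 0, 0, 0, 0, 9, 0, 0, 0, 0],
)

```text
time_s: 12.05
ee_pos: [0.5052, -0.0471, 0.0758]
tcp_rot: [180.0, 0.0, -180.0]
contact_force: [-5.3, 0.2, 13.1]
width: 0.0
gripper_force: 6.8
```

drive_tool(
  rows=[0, 0, 8, 0, 0, 0, 0, 0, 0, 5, 0, 0, 0, 0, 0, 0, 2, -12, 0, 0, 0, 0, 0, 0, -18, 0, 0, 0, 0, 0, -20, 0, 0, 0, 0, 0, 0, 0, 0, 0, 0, 0],
)

```text
time_s: 12.8
ee_pos: [0.5054, -0.0533, 0.1054]
tcp_rot: [180.0, 0.1, 179.9]
contact_force: [0.1, 0.3, -0.7]
width: -0.0
gripper_force: 0.0
```

```bash
python3 t.py
```

```text
0.87 (array([-0.04566326, -0.00704184,  0.03576755]), array([0.43772211, 0.58417224]))
12.9 [ 0.50509536 -0.05245545  0.10480084] [1.79965487e+02 5.93973045e-03 1.79980771e+02]
```

Tube at y≈-0.046, against a bay centre of -0.042. I'll lift away and verify from above.

drive_tool(
  rows=[0, 0, 0, -60, 0, 0, 0, 0, 0, 0, -60, 0, 0, 0, 0, 30, 50, 0, 0, 0, 0, 0, 30, 50, 0, 0, 0, 0, 0, 20, 50, 0, 0, 0, 0, 0, 0, 50, 0, 0, 0, 0, 0, 0, 50, 0, 0, 0, 0, 0, 0, 50, 0, 0, 0, 0],
)

```text
time_s: 13.9
ee_pos: [0.4243, 0.2494, 0.2248]
tcp_rot: [180.0, 0.0, -180.0]
contact_force: [0.5, -0.2, 0.5]
width: -0.0
gripper_force: 0.0
```

```bash
python3 t.py; python3 - <<'E'
from h import *
p,d,W,yel,b=look("pics/end.png"); print(b and tube(W,b))
E
python3 t.py
```

```text
14.0 [0.42422307 0.25110339 0.22456644] [ 1.79925596e+02 -5.48802638e-03 -1.79765278e+02]
(array([-0.04454077, -0.01062399,  0.03621113]), array([0.43425212, 0.58076456]))
0.82 (array([-0.0457428 , -0.00594316,  0.03577065]), array([0.43682089, 0.58430674]))
14.2 [0.42477256 0.24667942 0.2245443 ] [ 1.79992880e+02 -2.62960360e-02  1.79998823e+02]
```

View pics/end.png

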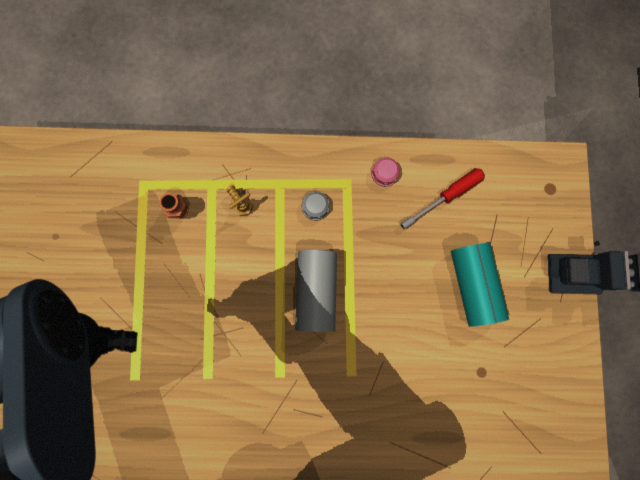

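The final picture shows the tube (row 291, col 316) lying still between the right bay's tapes (cols 280 and 350), below the grey cap (205, 316). The other things have not moved and the hand is clear.

```bash
python3 -c "
from cell import ctrl; print(ctrl.finish_job())"
```

```text
the job is handed in; nothing more can be done
None
```

The grey tube was rolled in five fingertip strokes into the right bay, the one with the zinc cap; it lies still about 3 mm off the centre line, clear of both tapes, and the job is handed in.

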